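Load and lock a chain-drive kit on its carrier

ROBOT

A 6-joint arm with a two-finger parallel gripper is mounted at the origin on the work surface. World frame = base frame: x ahead of the robot, y to its left, z up, the work surface at z = 0. Lengths are in m, angles in rad, forces in N, time in s.
With the tool pointing down it reaches from about 0.425 to 0.95 m from the base axis. Payload 3.5 kg.
Tool frame: the origin (TCP) lies between the finger pads; the fingertips stand 19 mm ahead of it and the grasp point (between the pads) is the TCP; z points along the fingers, y is the line along which they close (so a half turn about z gives the same grasp; the last joint's range is limited). The gripper opens to 85 mm and grips with 20 to 120 N. Pads are 22 mm wide; open, the fingers measure 114 mm over their backs; the gripper's body (76 mm by 85 mm) begins 54 mm behind the grasp point. The pads swing forward as they close: fully open they stand 13 mm farther back than shut.
Start: joints at [-1.499, 0.286, 1.577, -0, 1.279, -0.15], TCP at [0.149, -0.658, 0.25] pointing down, gripper open.
Joint ranges: [-2.77, 2.77], [-0.9, 2.22], [0.21, 2.48], [-1.53, 4.67], [0.24, 2.81], [-2.84, 2.84]. Speed limits (rad/s): [2.79, 2.79, 3.14, 3.14, 3.14, 3.14].

INTERFACE

Orientations are given as a unit quaternion [x, y, z, w].
In Python, from plant import monitor, eyes, ctrl gives the robot as it stands.
- The arm moves only by the shell command python3 -m handwheel 'ROWS' [FORCE]. ROWS is JSON, a list of rows, each a list of 7 numbers: the shift along the tool's x, y, z in units of 40 cm (1.0 is 40 cm), then the turn, a rotation vector about the tool's x, y, z in units of pi rad (1.0 is pi rad), then the opening, from -1 (shut) to 1 (fully open). A call has 1 to 12 rows; each row is the pose to reach, as a shift and turn from the pose commanded when the call began, along the tool's axes at that moment, turning the shorter way round; what a row does not reach only later rows make up. A row lasts 1/8 s, in which the tool goes at most 62.5 mm and 10.7 degrees, less where a joint would pass 70% of its speed; a pose out of reach is approached as far as the arm can. A call with a number of a shift or a turn outside -1 to 1 is refused whole. A call with a gripper value outside its range is refused whole. The fingers move at their own pace and stop on an object; FORCE is the grip in N (left out, the last holds). Time passes only in rows, so rows that repeat a pose let the fingers close. It gives the time, the measured TCP pose, the force, the opening and the grip force at its end, in the units of the state.
- monitor.get_state(): the state, without advancing time (a new reading comes with each control period).
- eyes.read_camera(name): name is "side" or "top"; returns the picture (400x640x3 uint8, red, green, blue); there is no depth.
- eyes.camera_params(name): a dict with "K" (3x3 intrinsics, pixels), "k1" (the pictures are not rectified: a ray, as slopes to the right and down, at radius r is drawn at 1 + k1 r^2 times it, then the intrinsics apply), "R" (3x3) and "t" (3): a world point X has camera coordinates R X + t. Camera axes: x right, y down, z forward; pixel columns grow to the right and rows downward; lengths in m; the calibration is good to about 2 mm. A picture is of the moment at which its call begins. camera_params takes no time and is no camera call.
- ctrl.sign_off(): hands the job in; it is judged then, once.
The state is a dict: "time": time; "qpos": joint angles; "dq": joint speeds; "joint_efforts": joint torques, N m; "eef_pos": TCP position; "tcp_rot": TCP orientation; "contact_force": force on the tool from outside, world axes, zero at the start; "wrist_torque": the same for the moment, N m; "opening": opening from 0.0 (shut) to 1.0 (fully open); "finger_force": force on a finger pad.
Only numpy, scipy, OpenCV 4.12 (cv2) and the standard library are available. Lean on these libraries where they do the work, as an engineer would, in place of code of your own. Each camera call takes 0.05 s, during which the arm holds its last target. There are 200 camera calls.

TASK

Load the drive kit onto the grey carrier: thread the dark sprocket (hub up), then the brass spacer, then the blue pulley onto the steel post, setting each one down fully home without letting it drop. Then seat the green tensioner shoe flat in the red pocket, and last of all swing the orange lever fully shut over it. Leave the other things on the bench where they are.

Things in the scene. Friction and masses are not known exactly. Their poses are not given: they have to be found in the camera images.
- carrier: Fixed grey base plate, 150 mm along its x, 270 mm along its y, 12 mm thick, origin at the centre of its underside, z up. It carries a steel post at y = -75 mm and a red pocket at y = +75 mm, both at x = 0.
- post_foot (a point): Foot of the steel post, on its axis, at the plate's top. Post 20 mm diameter, 58 mm high, the last 6 mm tapering to 10 mm diameter; z points up along it. The stack of three parts is 50 mm high.
- pocket_floor (a point): Centre of the pocket's floor (the plate's top). Pocket 58 mm along the carrier's x, 36 mm along its y; red walls 15 mm high, 6 mm thick, upright for 9 mm and flared outwards by 4.5 mm above; axes as the carrier's.
- sprocket: Dark steel chain sprocket lying hub up: toothed disc 84 mm over the teeth and 7 mm thick below, hub 44 mm diameter above it, 20 mm high in all, bore 24 mm through, 0.3 kg. Origin at the centre of its underside, z up.
- spacer: Plain brass ring, 40 mm outside, 24 mm bore, 12 mm high. Origin at the centre of its underside, z up.
- pulley: Blue V-pulley lying flat, 58 mm outside diameter at its two rims with a groove between, 24 mm bore, 18 mm high. Origin at the centre of its underside, z up.
- shoe: Green plastic chain-tensioner shoe: a block 50 mm along its x, 30 mm along its y, 34 mm high. Origin at the centre of its underside, z up. Either end may face forward in the pocket.
- lever (a joint): Angle of the orange lever in rad: 0 fully shut (a stop; it lies over the pocket along the carrier's -x from its pivot), growing as it swings open, clockwise seen from above, towards the carrier's +y; stop at 1.9. It stays where it is left.
- lever_knob (a point): Centre of the grip of the black upright knob at the lever's end: knob 17 mm diameter, standing 21 mm above the lever, this point 18 mm above the lever's underside and 10 mm below the knob's top. 106 mm from the pivot.
- lever_pivot (a point): Lever's upright pivot axis at its underside, 37 mm above the plate's top and 56 mm from the pocket centre along the carrier's x. The lever is 16 mm wide, 7 mm thick; it clears a seated shoe by 3 mm.
- nut: Small copper-coloured hexagon nut blank, 26 mm wide, 12 mm high; not needed (leave it alone). Origin at the underside or its middle, z up.
- tin: Flat yellow tin, 60 mm diameter, 26 mm high; not needed (leave it alone). Origin at the underside or its middle, z up.
- wrench: Steel wrench lying flat, 180 mm long; not needed (leave it alone). Origin at the underside or its middle, z up.
- screwdriver: Screwdriver lying flat, 170 mm long; not needed (leave it alone). Origin at the underside or its middle, z up.
- can: Green drink can standing upright, 66 mm diameter, 120 mm high; not needed (leave it alone). Origin at the underside or its middle, z up.
- flange: Flat rust-red flange ring, 110 mm outside, 50 mm bore, 12 mm high; not part of this kit (leave it alone). Origin at the underside or its middle, z up.
- bearing: Bright steel bearing ring, 62 mm outside, 30 mm bore, 16 mm high; not part of this kit (leave it alone). Origin at the underside or its middle, z up.
Mind the look-alikes: they are no part of the job. Of the things that look like the wrench, take the one that is farthest from the robot's base at the start.

How it is judged:
On the way, in this order (a step that is already met when the one before it is completed fails the run):
1. the sprocket lies fully home at the foot of the post, let go (horizontal distance between sprocket and post_foot below 0.004 m and z of sprocket in the frame of post_foot between -0.003 and 0.003 m and angle between sprocket's own z axis and vertical below 0.08 rad and contact force between sprocket and the fingers below 0.2 N), for 0.2 s.
2. the spacer lies fully home on the sprocket, let go (horizontal distance between each of sprocket, spacer and post_foot below 0.004 m and z of sprocket in the frame of post_foot between -0.003 and 0.003 m and angle between each of sprocket, spacer's own z axis and vertical below 0.08 rad and z of spacer in the frame of post_foot between 0.017 and 0.023 m and contact force between spacer and the fingers below 0.2 N), for 0.2 s.
3. the pulley lies fully home on the spacer, let go (horizontal distance between each of sprocket, spacer, pulley and post_foot below 0.004 m and z of sprocket in the frame of post_foot between -0.003 and 0.003 m and angle between each of sprocket, spacer, pulley's own z axis and vertical below 0.08 rad and z of spacer in the frame of post_foot between 0.017 and 0.023 m and z of pulley in the frame of post_foot between 0.029 and 0.035 m and contact force between pulley and the fingers below 0.2 N), for 0.2 s.
4. the shoe sits flat in the pocket, lever still open, let go (horizontal distance between shoe and pocket_floor below 0.006 m and z of shoe in the frame of pocket_floor below 0.003 m and angle between the x axis of shoe and the x axis of carrier, either way round below 0.17 rad and angle between shoe's own z axis and vertical below 0.08 rad and contact force between shoe and the fingers below 0.2 N and value of joint lever above 0.3 rad), for 0.2 s.
5. the lever is shut over the shoe (horizontal distance between shoe and pocket_floor below 0.006 m and z of shoe in the frame of pocket_floor below 0.003 m and angle between the x axis of shoe and the x axis of carrier, either way round below 0.17 rad and angle between shoe's own z axis and vertical below 0.08 rad and value of joint lever below 0.12 rad), for 0.2 s.
At the end, for the whole second after the job is handed in: Sprocket, spacer, pulley on the post, bottom to top, each within 3 mm of its home height, 4 mm of the axis, level within 0.08 rad; shoe on the pocket floor within 3 mm, centred within 6 mm, square within 0.17 rad, level within 0.08 rad; lever within 0.12 rad of shut; all at rest (all of step 5 and horizontal distance between each of sprocket, spacer, pulley and post_foot below 0.004 m and z of sprocket in the frame of post_foot between -0.003 and 0.003 m and angle between each of sprocket, spacer, pulley's own z axis and vertical below 0.08 rad and z of spacer in the frame of post_foot between 0.017 and 0.023 m and z of pulley in the frame of post_foot between 0.029 and 0.035 m and linear speed of each of sprocket, spacer, pulley, shoe below 0.02 m/s); the robot touches nothing.
It fails at once if a sprocket, spacer or pulley is dropped down the post (faster than 0.5 m/s while on it) ((horizontal distance between sprocket and post_foot below 0.008 m and z of sprocket in the frame of post_foot below 0.06 m and linear speed of sprocket above 0.5 m/s) or (horizontal distance between spacer and post_foot below 0.008 m and z of spacer in the frame of post_foot below 0.06 m and linear speed of spacer above 0.5 m/s) or (horizontal distance between pulley and post_foot below 0.008 m and z of pulley in the frame of post_foot below 0.06 m and linear speed of pulley above 0.5 m/s)).
It fails at once if something that is not part of the kit is moved by more than 40 mm (distance of any of nut, tin, wrench, screwdriver, can, flange, bearing from where it was at the start of the episode above 0.04 m).
It also fails if it takes over 72 s, if anything falls off the work surface, if the arm or the gripper's body presses on something with over 40 N, if the wrist force passes 120 N, or if a joint passes its speed limit or range.

## Working session

There is one attempt and no reset: what is moved stays moved. The work goes in short steps, Python scripts to look and compute and a shell command to move; the robot and the scene stay as the last step left them, time stands still between calls to the robot, and variables do not carry over. Pictures are saved under pics/ and viewed, at most 14 in all, crops included, and the job is handed in when it is done.

```bash
ls; mkdir -p pics
cat > h.py <<'E'
import numpy as np, cv2
from plant import monitor, eyes, ctrl
from scipy.spatial.transform import Rotation as Ro
def ray(cam,uv):
    p=eyes.camera_params(cam);K=np.array(p['K']);R=np.array(p['R']);t=np.array(p['t'])
    uv=np.atleast_2d(np.array(uv,float))
    d=np.stack([(uv[:,0]-K[0,2])/K[0,0],(uv[:,1]-K[1,2])/K[1,1]],1)
    u=d.copy()
    for _ in range(30): u=d/(1+p['k1']*(u**2).sum(1,keepdims=True))
    D=np.c_[u,np.ones(len(u))]@R
    return -R.T@t,D
def plane(cam,uv,z):
    c,D=ray(cam,uv); s=(z-c[2])/D[:,2]
    return c+D*s[:,None]
def proj(cam,X):
    p=eyes.camera_params(cam);K=np.array(p['K'])
    Y=np.atleast_2d(X)@np.array(p['R']).T+np.array(p['t']); u=Y[:,:2]/Y[:,2:]
    u=u*(1+p['k1']*(u**2).sum(1,keepdims=True))
    return u*[K[0,0],K[1,1]]+[K[0,2],K[1,2]]
def snap(cam,name):
    im=eyes.read_camera(cam); cv2.imwrite(f'pics/{name}.png',im[:,:,::-1]); return im
def go(x,y,z,yaw=None):
    """shift in tool axes/units to reach xyz, and turn about tool z so tool y points along world yaw"""
    s=monitor.get_state(); R=Ro.from_quat(s['tcp_rot'])
    d=R.inv().apply(np.array([x,y,z])-s['eef_pos'])/0.4
    Y=R.apply([0,1,0]); a=np.arctan2(Y[1],Y[0])
    out=[*np.round(d,4)]
    if yaw is not None:
        e=(a-yaw+np.pi/2)%np.pi-np.pi/2   # tool z down: positive turn lowers world yaw
        out.append(('turnz',round(e/np.pi,4)))
    return out
E
python3 - <<'E'
from h import *
np.set_printoptions(precision=4,suppress=True)
print(monitor.get_state())
for c in('side','top'):
    p=eyes.camera_params(c);print(c,p);snap(c,c+'0')
E
```

```text
pics
{'time': 0.0, 'qpos': array([-1.499 ,  0.2872,  1.5782, -0.    ,  1.2786, -0.15  ]), 'dq': array([-0.0018,  0.0005,  0.0007,  0.0008, -0.0001, -0.0011]), 'joint_efforts': array([ -0.0018, -40.5985, -29.263 ,  -0.0002,   0.0058,   0.    ]), 'eef_pos': array([ 0.1484, -0.6578,  0.2489]), 'tcp_rot': array([ 0.9939,  0.1106,  0.    , -0.0012]), 'contact_force': array([0.204 , 0.8399, 0.7902]), 'wrist_torque': array([0.0649, 0.0113, 0.0264]), 'finger_force': 0.0, 'opening': 0.9967685114432261}
side {'K': array([[494.4316,   0.    , 319.9671],
       [  0.    , 494.4316, 199.6504],
       [  0.    ,   0.    ,   1.    ]]), 'k1': -0.11579208120425397, 'R': array([[-0.7878, -0.6158,  0.0105],
       [-0.3897,  0.4852, -0.7827],
       [ 0.4769, -0.6207, -0.6223]]), 't': array([0.3773, 0.2688, 1.1177])}
top {'K': array([[406.0598,   0.    , 315.9336],
       [  0.    , 406.0598, 201.8748],
       [  0.    ,   0.    ,   1.    ]]), 'k1': -0.025044491951906323, 'R': array([[-0.0495, -0.9988,  0.0038],
       [-0.9788,  0.0478, -0.1991],
       [ 0.1987, -0.0135, -0.98  ]]), 't': array([-0.0401,  0.5422,  1.1449])}
```

View pics/top0.png

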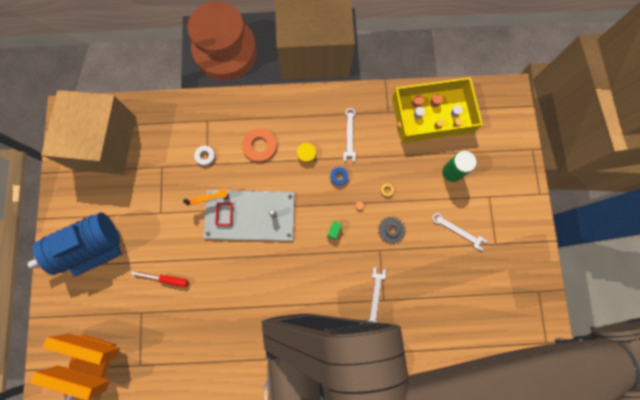

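View pics/side0.png

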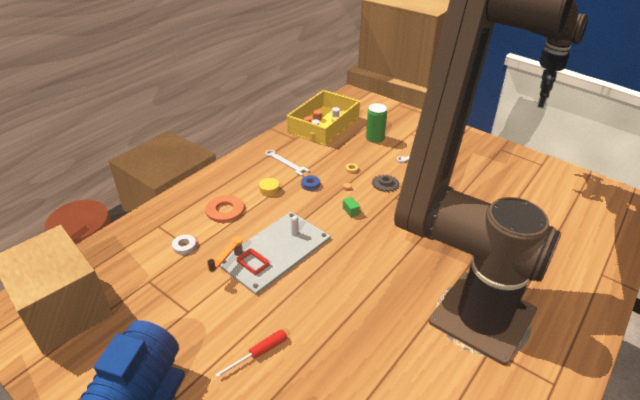

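The top view shows the sprocket at (392,230), spacer (387,190), pulley (340,176), shoe (335,230), post (273,214), pocket (224,215) and lever knob (186,202). The nut is at (360,206). The wrenches at (350,135), (460,232) and (377,295) are not part of the job. The side view shows the same layout. Next I measure with masks in both views.

```bash
cat > m.py <<'E'
from h import *
np.set_printoptions(precision=4,suppress=True)
RNG={'spacer':((14,110,90),(32,255,255)),'pulley':((100,120,50),(125,255,255)),'shoe':((45,100,40),(80,255,255)),
'sprocket':((0,0,0),(180,110,95)),'pocket':((172,130,60),(180,255,255)),'pocket2':((0,150,60),(5,255,255)),'lever':((8,200,170),(18,255,255)),'knob':((0,0,0),(180,255,55)),'plate':((60,0,90),(110,60,235))}
def mask(im,n):
    return cv2.inRange(cv2.cvtColor(im,cv2.COLOR_RGB2HSV),*map(np.array,RNG[n]))
def blob(im,n,uv,r=22):
    m=mask(im,n); w=np.zeros_like(m); cv2.circle(w,tuple(map(int,uv)),r,255,-1); m&=w
    c=max(cv2.findContours(m,cv2.RETR_EXTERNAL,cv2.CHAIN_APPROX_NONE)[0],key=cv2.contourArea)
    f=np.zeros_like(m); cv2.drawContours(f,[c],-1,255,-1)
    M=cv2.moments(f,True); return np.array([M['m10'],M['m01']])/M['m00'],M['m00'],c
def tri(a,b):
    c1,d1=ray('top',a);c2,d2=ray('side',b);d1=d1[0]/np.linalg.norm(d1);d2=d2[0]/np.linalg.norm(d2)
    s=np.linalg.lstsq(np.c_[d1,-d2],c2-c1,rcond=None)[0]
    p,q=c1+d1*s[0],c2+d2*s[1]; return (p+q)/2,np.linalg.norm(p-q)
E
python3 - <<'E'
from m import *
T=cv2.imread('pics/top0.png')[:,:,::-1].copy();S=cv2.imread('pics/side0.png')[:,:,::-1].copy()
for n,a,b,h in [('sprocket',(392,230),(385,183),.01),('spacer',(387,190),(352,168),.006),('pulley',(340,176),(311,183),.009),('shoe',(335,230),(351,207),.017)]:
    ca,A,k=blob(T,n,a,18);cb,B,_=blob(S,n,b,18)
    print(n,ca,A,cb,B,'top',plane('top',ca,h)[0,:2],'side',plane('side',cb,h)[0,:2],'tri',*tri(ca,cb))
    if n=='shoe': print(cv2.minAreaRect(k))
m=mask(T,'plate');
ca,A,k=blob(T,'plate',(250,216),58);r=cv2.minAreaRect(k);print('plate',ca,A,r,plane('top',r[0],.012),plane('top',cv2.boxPoints(r),.012))
a=cv2.resize(T[165:255,170:410],None,fx=3.3,fy=3.3,interpolation=cv2.INTER_CUBIC)
b=cv2.resize(S[150:300,200:420],None,fx=3.3,fy=3.3,interpolation=cv2.INTER_CUBIC)[:300]
b=cv2.resize(S[205:290,200:340],None,fx=3.5,fy=3.5,interpolation=cv2.INTER_CUBIC)
c=np.zeros((600,800,3),np.uint8);c[:a.shape[0],:a.shape[1]]=a[:,:800];c[300:300+b.shape[0],:b.shape[1]]=b
b=cv2.resize(S[155:220,300:405],None,fx=2.8,fy=2.8,interpolation=cv2.INTER_CUBIC);c[300:300+b.shape[0],495:495+b.shape[1]]=b
cv2.imwrite('pics/crop.png',c[:,:,::-1])
E
```

```text
sprocket [392.541  235.3607] 61.0 [388.     183.9804] 51.0 top [ 0.4342 -0.2934] side [ 0.4387 -0.2835] tri [ 0.4386 -0.2926  0.0041] 0.00855964594326926
spacer [387. 190.] 1009.0 [352.001  167.9831] 1008.0 top [ 0.5762 -0.2892] side [ 0.5758 -0.2889] tri [ 0.5762 -0.2893  0.0056] 0.00014360196578174116Traceback (most recent call last):
  File "<stdin>", line 4, in <module>
  File "m.py", line 9, in blob
    c=max(cv2.findContours(m,cv2.RETR_EXTERNAL,cv2.CHAIN_APPROX_NONE)[0],key=cv2.contourArea)
ValueError: max() iterable argument is empty
```

Run:
```python
from m import *
T=cv2.imread('pics/top0.png')[:,:,::-1].copy();S=cv2.imread('pics/side0.png')[:,:,::-1].copy()
H=cv2.cvtColor(T,cv2.COLOR_RGB2HSV)
for n,r,c in [('spr',230,slice(376,408,2)),('spa',190,slice(376,398,2)),('pul',176,slice(326,354,2)),('shoe',230,slice(325,345,2)),('poc',215,slice(212,238,2)),('plate',232,slice(200,300,10)),('knob',202,slice(180,200,2))]:
    print(n,[tuple(map(int,x)) for x in H[r,c]])
a=cv2.resize(T[165:255,170:410],None,fx=3.3,fy=3.3,interpolation=cv2.INTER_CUBIC)
b=cv2.resize(S[205:290,200:340],None,fx=3.5,fy=3.5,interpolation=cv2.INTER_CUBIC)
c=np.zeros((600,800,3),np.uint8);c[:a.shape[0],:a.shape[1]]=a[:,:800];c[300:300+b.shape[0],:b.shape[1]]=b
b=cv2.resize(S[155:220,300:405],None,fx=2.8,fy=2.8,interpolation=cv2.INTER_CUBIC);c[300:300+b.shape[0],495:495+b.shape[1]]=b
cv2.imwrite('pics/crop.png',c[:,:,::-1])
```

```text
spr [(15, 153, 218), (14, 132, 185), (10, 54, 122), (5, 14, 108), (6, 13, 100), (0, 13, 98), (10, 51, 109), (13, 130, 135), (15, 152, 168), (14, 139, 156), (8, 44, 105), (4, 19, 105), (10, 16, 97), (9, 24, 105), (12, 94, 139), (14, 147, 198)]
spa [(14, 154, 213), (15, 153, 212), (16, 164, 208), (20, 173, 234), (17, 167, 201), (15, 154, 189), (15, 155, 198), (17, 167, 202), (20, 174, 235), (16, 162, 211), (15, 155, 202)]
pul [(15, 152, 220), (14, 142, 209), (135, 40, 140), (107, 161, 163), (109, 143, 152), (177, 51, 106), (14, 148, 131), (14, 143, 150), (167, 41, 119), (108, 154, 157), (108, 153, 158), (174, 52, 148), (14, 150, 195), (15, 154, 209)]
shoe [(15, 152, 218), (17, 151, 205), (46, 130, 175), (67, 175, 187), (68, 180, 186), (68, 174, 186), (67, 171, 180), (53, 129, 134), (16, 145, 132), (14, 150, 190)]
poc [(33, 12, 186), (7, 41, 191), (2, 141, 176), (3, 91, 132), (30, 11, 163), (37, 12, 187), (38, 11, 190), (34, 11, 191), (14, 26, 193), (2, 120, 189), (3, 92, 144), (30, 10, 160), (38, 12, 177)]
plate [(15, 154, 222), (40, 9, 165), (34, 9, 188), (33, 12, 189), (37, 12, 190), (30, 11, 191), (33, 12, 190), (37, 12, 191), (34, 9, 189), (34, 11, 186)]
knob [(15, 152, 222), (15, 152, 199), (13, 115, 109), (176, 36, 56), (8, 130, 63), (14, 237, 197), (16, 244, 241), (16, 243, 240), (16, 225, 232), (15, 206, 227)]
```

View pics/crop.png

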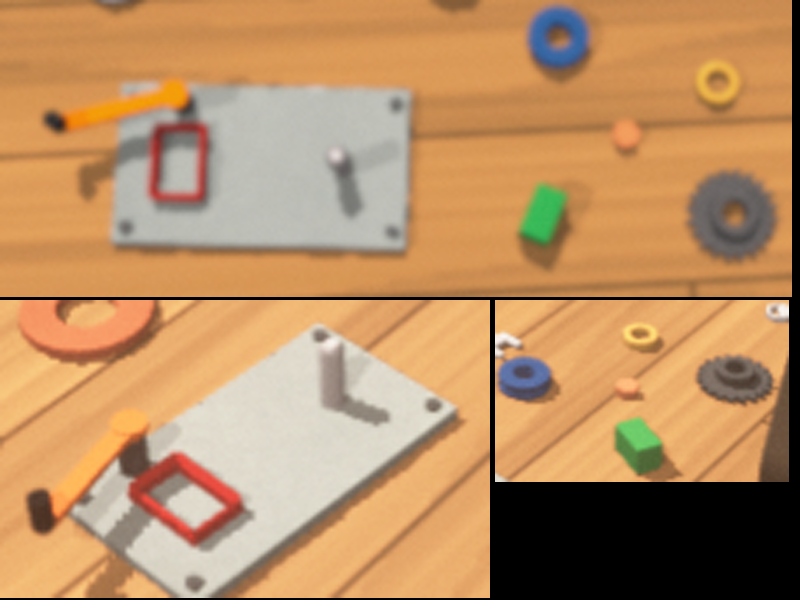

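The crop confirms the dark sprocket with hub up, the brass ring, the blue pulley and the green shoe. The lever is open, with its pivot on the +x side of the pocket and its knob at about (186,202).

```bash
sed -i "s/^RNG=.*/RNG={'spacer':((16,160,190),(28,255,255)),'pulley':((100,90,50),(125,255,255)),'shoe':((45,90,40),(85,255,255)),/; s/^'sprocket'.*/'sprocket':((0,0,0),(180,75,135)),'pocket':((0,80,60),(5,255,255)),'plate':((20,0,100),(60,35,235)),'knob':((0,0,0),(180,140,75)),'shoetop':((60,150,160),(75,255,255)),'post':((0,0,0),(180,60,255))}/" m.py
python3 - <<'E'
from m import *
T=cv2.imread('pics/top0.png')[:,:,::-1].copy();S=cv2.imread('pics/side0.png')[:,:,::-1].copy()
for n,a,b,h,r in [('sprocket',(392,230),(385,183),.008,20),('spacer',(387,190),(352,168),.006,10),('pulley',(340,176),(311,183),.009,16),('shoe',(335,230),(351,207),.017,16),('pocket',(224,215),(253,261),.0195,20),('knob',(186,202),(211,265),.07,8)]:
    ca,A,k=blob(T,n,a,r);cb,B,_=blob(S,n,b,r)
    print(n,ca,A,cb,B,'top',plane('top',ca,h)[0,:2],'side',plane('side',cb,h)[0,:2],'tri',*tri(ca,cb))
    if n in('sprocket','spacer','pulley'):
        (e,ax,_)=cv2.fitEllipse(k);print('   ell',e,ax)
    if n=='pocket': r=cv2.minAreaRect(k);print(r,plane('top',cv2.boxPoints(r),.027))
ca,A,k=blob(T,'shoetop',(335,230),16);r=cv2.minAreaRect(k);P=plane('top',cv2.boxPoints(r),.034);print('shoetop',ca,A,r,plane('top',ca,.034),P);
for i in(0,1):
    d=P[i+1]-P[i];print('edge',np.linalg.norm(d),np.degrees(np.arctan2(d[1],d[0])))
ca,A,k=blob(T,'plate',(250,216),58);r=cv2.minAreaRect(k);P=plane('top',cv2.boxPoints(r),.012);print('plate',A,r,P,P.mean(0))
for i in(0,1):
    d=P[i+1]-P[i];print('edge',np.linalg.norm(d),np.degrees(np.arctan2(d[1],d[0])))
# post top by eye from crop: top img px, side px
print('post top',*tri((170+337/3.3-.35,165+157/3.3-.35),(200+331/3.5-.35,205+44/3.5-.35)))
print('pivot top', *tri((170+177/3.3-.35,165+94/3.3-.35),(200+128/3.5-.35,205+125/3.5-.35)))
E
```

```text
sprocket [391.3445 229.9139] 476.0 [385.2674 182.7569] 288.0 top [ 0.4511 -0.2916] side [ 0.4498 -0.286 ] tri [ 0.4524 -0.2922  0.0031] 0.0014008756973588037
   ell (391.35113525390625, 229.9181671142578) (22.995222091674805, 24.531322479248047)Traceback (most recent call last):
  File "<stdin>", line 4, in <module>
  File "m.py", line 9, in blob
    c=max(cv2.findContours(m,cv2.RETR_EXTERNAL,cv2.CHAIN_APPROX_NONE)[0],key=cv2.contourArea)
ValueError: max() iterable argument is empty
```

```bash
sed -i "s/'spacer':((16,160,190)/'spacer':((16,159,150)/" m.py
cat > t.py <<'E'
from m import *
T=cv2.imread('pics/top0.png')[:,:,::-1].copy();S=cv2.imread('pics/side0.png')[:,:,::-1].copy()
H=cv2.cvtColor(S,cv2.COLOR_RGB2HSV)
print([tuple(map(int,x)) for x in H[168,342:362]])
for n,a,b,h,r in [('sprocket',(392,230),(385,183),.008,20),('spacer',(387,190),(352,168),.006,10),('pulley',(340,176),(311,183),.009,16),('shoe',(335,230),(351,207),.017,16),('pocket',(224,215),(253,261),.0195,20),('knob',(186,202),(211,265),.07,8)]:
  try:
    ca,A,k=blob(T,n,a,r)
    print(n,ca,A,'top',plane('top',ca,h)[0,:2])
    if n in('sprocket','spacer','pulley'):
        (e,ax,_)=cv2.fitEllipse(k);print('   ell',e,ax)
    if n=='pocket': r=cv2.minAreaRect(k);print(r,plane('top',cv2.boxPoints(r),.027))
    cb,B,_=blob(S,n,b,r);print(cb,B,'side',plane('side',cb,h)[0,:2],'tri',*tri(ca,cb))
  except Exception as ex: print(n,ex)
ca,A,k=blob(T,'shoetop',(335,230),16);r=cv2.minAreaRect(k);P=plane('top',cv2.boxPoints(r),.034);print('shoetop',ca,A,r,plane('top',ca,.034));
for i in(0,1):
    d=P[i+1]-P[i];print('edge',np.linalg.norm(d),np.degrees(np.arctan2(d[1],d[0])))
ca,A,k=blob(T,'plate',(250,216),58);r=cv2.minAreaRect(k);P=plane('top',cv2.boxPoints(r),.012);print('plate',A,r,P,P.mean(0))
for i in(0,1):
    d=P[i+1]-P[i];print('edge',np.linalg.norm(d),np.degrees(np.arctan2(d[1],d[0])))
print('post top',*tri((170+337/3.3-.35,165+157/3.3-.35),(200+331/3.5-.35,205+44/3.5-.35)))
print('pivot top', *tri((170+177/3.3-.35,165+94/3.3-.35),(200+128/3.5-.35,205+125/3.5-.35)))
E
python3 t.py
```

```text
[(15, 138, 232), (15, 140, 232), (15, 141, 230), (16, 147, 228), (20, 143, 243), (23, 135, 252), (23, 136, 251), (18, 150, 237), (16, 154, 202), (15, 153, 190), (15, 149, 214), (16, 145, 229), (17, 144, 237), (21, 140, 248), (22, 134, 251), (18, 150, 237), (15, 154, 192), (15, 148, 209), (16, 139, 230), (15, 137, 234)]
sprocket [391.3445 229.9139] 476.0 top [ 0.4511 -0.2916]
   ell (391.35113525390625, 229.9181671142578) (22.995222091674805, 24.531322479248047)
[385.2674 182.7569] 288.0 side [ 0.4498 -0.286 ] tri [ 0.4524 -0.2922  0.0031] 0.0014008756973588037
spacer [387.0059 189.5562] 169.0 top [ 0.5776 -0.2894]
   ell (387.0038757324219, 189.5491943359375) (13.41562557220459, 14.223104476928711)
[351.4444 171.1111] 9.0 side [ 0.5673 -0.2737] tri [ 0.5806 -0.2929 -0.0103] 0.0013969331803753411
pulley [338.6339 176.    ] 224.0 top [ 0.6274 -0.1419]
   ell (338.6392822265625, 176.0) (15.530561447143555, 16.49823570251465)
[309.9385 180.9462] 130.0 side [ 0.6336 -0.148 ] tri [ 0.6264 -0.1409  0.0161] 0.0021578347538672217
shoe [334.25   229.7308] 156.0 top [ 0.4591 -0.118 ]
[350.3037 
[... 600 characters left out ...]
61320922789478
shoetop [334.2574 229.5347] 101.0 ((334.2930908203125, 229.51724243164062), (7.242117881774902, 13.741456031799316), 21.801406860351562) [[ 0.4575 -0.1171  0.034 ]]
edge 0.04114876054382203 -24.85163916645571
edge 0.021502643265970733 -114.88656053644308
plate 3317.0 ((249.0332794189453, 215.26986694335938), (87.52227020263672, 47.06821823120117), 1.1017061471939087) [[0.4538 0.2722 0.012 ]
 [0.5992 0.2701 0.012 ]
 [0.5807 0.0009 0.012 ]
 [0.436  0.0092 0.012 ]] [0.5174 0.1381 0.012 ]
edge 0.14541199538117544 -0.8392149685886138
edge 0.26974285041478646 -93.9280841974365
post top [0.5133 0.0637 0.0688] 0.002351216180317803
pivot top [0.5813 0.2081 0.0521] 0.0031133955752139027
```

```bash
python3 -c "
from h import *
print(go(.451,-.2916,.1,-np.pi/2), go(.451,-.2916,.03))"
```

```text
[np.float64(0.9391), np.float64(-0.7261), np.float64(0.3745), ('turnz', np.float64(0.0706))] [np.float64(0.939), np.float64(-0.7258), np.float64(0.5495)]
```

```bash
python3 -m handwheel '[[0.939,-0.726,0.3745,0,0,0.0706,1],[0.939,-0.726,0.3745,0,0,0.0706,1],[0.939,-0.726,0.3745,0,0,0.0706,1],[0.939,-0.726,0.3745,0,0,0.0706,1],[0.939,-0.726,0.3745,0,0,0.0706,1],[0.939,-0.726,0.3745,0,0,0.0706,1],[0.939,-0.726,0.3745,0,0,0.0706,0.6],[0.939,-0.726,0.3745,0,0,0.0706,0.6],[0.939,-0.726,0.3745,0,0,0.0706,0.6],[0.939,-0.726,0.3745,0,0,0.0706,0.6]]' 40
python3 -c "
from h import *
snap('side','s1');snap('top','t1');print(go(.451,-.2916,.03,-np.pi/2))
im=np.vstack([cv2.resize(cv2.imread('pics/s1.png')[90:230,280:460],None,fx=2,fy=2),cv2.resize(cv2.imread('pics/t1.png')[150:290,300:480],None,fx=2,fy=2)]);cv2.imwrite('pics/c1.png',im)"
```

```text
time: 1.35
eef_pos: [0.451, -0.2926, 0.1004]
tcp_rot: [1.0, 0.0, -0.0, 0.0]
contact_force: [0.9, -0.4, 1.0]
opening: 0.801
finger_force: 0.0
[np.float64(0.0005), np.float64(-0.0058), np.float64(0.1778), ('turnz', np.float64(-0.0005))]
```

View pics/c1.png

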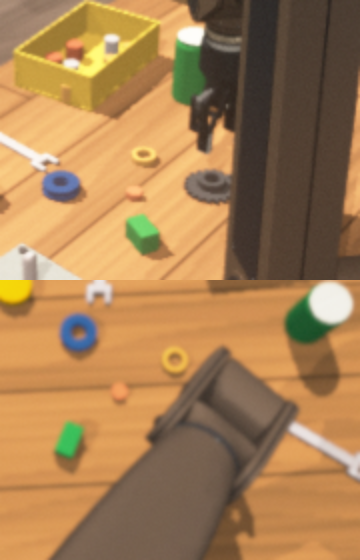

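The gripper hangs over the sprocket in the side crop, around (210,150), and the top view is hidden by the arm. I descend and grip the hub.

```bash
python3 -m handwheel '[[0,-0.0025,0.12,0,0,0,0.6],[0,-0.0025,0.15,0,0,0,0.6],[0,-0.0025,0.18,0,0,0,0.6],[0,-0.0025,0.18,0,0,0,0.6],[0,-0.0025,0.18,0,0,0,-1],[0,-0.0025,0.18,0,0,0,-1],[0,-0.0025,0.18,0,0,0,-1],[0,-0.0025,0.18,0,0,0,-1],[0,-0.0025,0.18,0,0,0,-1],[0,-0.0025,0.18,0,0,0,-1]]' 40
```

```text
time: 2.7
eef_pos: [0.4519, -0.2925, 0.0303]
tcp_rot: [1.0, 0.0, 0.001, 0.001]
contact_force: [-1.9, -0.4, 5.4]
opening: 0.491
finger_force: 40.0
```

```bash
python3 -m handwheel '[[0,0,-0.1,0,0,0,-1],[0,0,-0.25,0,0,0,-1],[0.154,-0.89,-0.25,0,0,0,-1],[0.154,-0.89,-0.25,0,0,0,-1],[0.154,-0.89,-0.25,0,0,0,-1],[0.154,-0.89,-0.25,0,0,0,-1],[0.154,-0.89,-0.25,0,0,0,-1],[0.154,-0.89,-0.25,0,0,0,-1],[0.154,-0.89,-0.25,0,0,0,-1],[0.154,-0.89,-0.25,0,0,0,-1],[0.154,-0.89,-0.25,0,0,0,-1]]'
python3 -c "
from h import *
snap('side','s2');snap('top','t2');print(go(.5135,.0637,.09,-np.pi/2),monitor.get_state()['contact_force'])
im=np.vstack([cv2.resize(cv2.imread('pics/s2.png')[140:300,200:400],None,fx=2,fy=2),cv2.resize(cv2.imread('pics/t2.png')[150:290,200:400],None,fx=2,fy=2)]);cv2.imwrite('pics/c2.png',im)"
```

```text
time: 4.08
eef_pos: [0.5123, 0.0635, 0.1282]
tcp_rot: [1.0, -0.001, -0.0, 0.0]
contact_force: [0.1, -0.0, -3.7]
opening: 0.482
finger_force: 42.0
[np.float64(0.0026), np.float64(-0.0008), np.float64(0.0959), ('turnz', np.float64(-0.0006))] [ 0.03660509  0.60754843 -4.01880714]
```

View pics/c2.png

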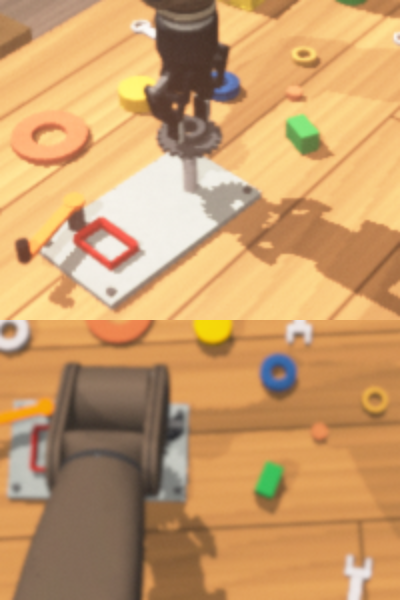

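The sprocket hangs level over the post at about side-crop (190,135). I lower slowly past the taper first.

```bash
python3 -m handwheel '[[0.002,0,0.04,0,0,0,-1],[0.002,0,0.06,0,0,0,-1],[0.002,0,0.08,0,0,0,-1],[0.002,0,0.09,0,0,0,-1],[0.002,0,0.1,0,0,0,-1],[0.002,0,0.11,0,0,0,-1],[0.002,0,0.12,0,0,0,-1],[0.002,0,0.13,0,0,0,-1],[0.002,0,0.13,0,0,0,-1]]'
```

```text
time: 5.3
eef_pos: [0.5131, 0.0645, 0.0761]
tcp_rot: [1.0, 0.0, -0.0, -0.0]
contact_force: [0.5, 0.2, -3.6]
opening: 0.483
finger_force: 42.0
```

```bash
python3 -m handwheel '[[0,0,0.02,0,0,0,-1],[0,0,0.04,0,0,0,-1],[0,0,0.055,0,0,0,-1],[0,0,0.065,0,0,0,-1],[0,0,0.075,0,0,0,-1],[0,0,0.08,0,0,0,-1],[0,0,0.084,0,0,0,-1],[0,0,0.084,0,0,0,-1],[0,0,0.084,0,0,0,-1]]'
```

```text
time: 6.42
eef_pos: [0.5136, 0.0645, 0.0431]
tcp_rot: [1.0, 0.0, 0.0, 0.0]
contact_force: [0.1, 0.1, -3.3]
opening: 0.48
finger_force: 42.0
```

```bash
python3 -m handwheel '[[0,0,0.0025,0,0,0,-1],[0,0,0.005,0,0,0,-1],[0,0,0.005,0,0,0,-1]]'; python3 -m handwheel '[[0,0,0.0025,0,0,0,-1],[0,0,0.0025,0,0,0,-1]]'
```

```text
time: 6.8
eef_pos: [0.5137, 0.0645, 0.0423]
tcp_rot: [1.0, 0.0, -0.0, 0.0]
contact_force: [-3.9, 0.6, 5.5]
opening: 0.485
finger_force: 42.9
time: 7.05
eef_pos: [0.5138, 0.0645, 0.0422]
tcp_rot: [1.0, 0.0, -0.001, 0.0]
contact_force: [-5.6, 0.1, 11.6]
opening: 0.484
finger_force: 43.5
```

```bash
python3 -m handwheel '[[0,0,-0.004,0,0,0,0.5],[0,0,-0.004,0,0,0,0.5],[0,0,-0.004,0,0,0,0.5],[0,0,-0.1,0,0,0,0.5],[0,0,-0.2,0,0,0,0.5],[0.158,0.885,-0.2,0,0,0,0.5],[0.158,0.885,-0.2,0,0,0,0.5],[0.158,0.885,-0.2,0,0,0,0.5],[0.158,0.885,-0.2,0,0,0,0.5],[0.158,0.885,-0.2,0,0,0,0.5],[0.158,0.885,-0.2,0,0,0,0.5],[0.158,0.885,-0.2,0,0,0,0.5]]'
python3 - <<'E'
from m import *
S=snap('side','s3');T=snap('top','t3');print(go(.577,-.2893,.024,-np.pi/2))
k=mask(T,'sprocket'); 
cb,B,_=blob(S,'sprocket',(293,235),25);print(cb,B,plane('side',cb,.02))
for X in [(.5128,.0637,.012),(.5128,.0637,.022)]: print(proj('side',X),proj('top',X))
im=np.vstack([cv2.resize(S[140:300,200:400],None,fx=2,fy=2),cv2.resize(T[150:290,200:400],None,fx=2,fy=2)]);cv2.imwrite('pics/c3.png',im[:,:,::-1])
E
```

```text
time: 8.55
eef_pos: [0.5768, -0.2932, 0.1198]
tcp_rot: [1.0, -0.002, 0.0, 0.001]
contact_force: [0.1, 0.2, -0.8]
opening: 0.749
finger_force: 0.0
[np.float64(0.0022), np.float64(-0.0001), np.float64(0.238), ('turnz', np.float64(-0.0003))]
[298.2577 235.9877] 163.0 [[0.495  0.0724 0.02  ]]
[[295.2655 233.6238]] [[273.4698 215.3216]]
[[295.1857 230.8339]] [[273.1424 214.769 ]]
```

View pics/c3.png

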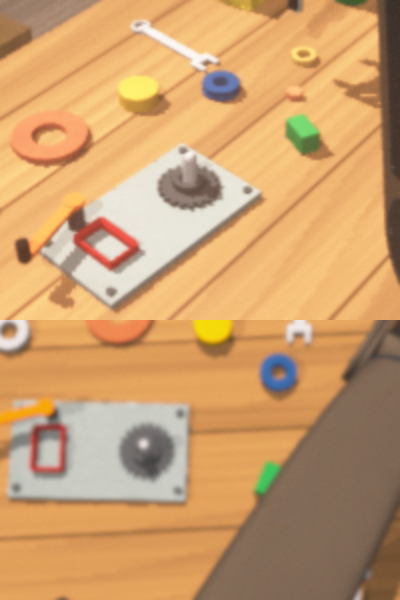

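The sprocket lies flat at the foot of the post (side crop (190,187), top crop (147,450)), and everything else is undisturbed. Spacer next.

```bash
python3 -m handwheel '[[0.001,0,0.1,0,0,0,0.3],[0.001,0,0.19,0,0,0,0.3],[0.001,0,0.22,0,0,0,0.3],[0.001,0,0.24,0,0,0,0.3],[0.001,0,0.24,0,0,0,0.3],[0.001,0,0.24,0,0,0,-1],[0.001,0,0.24,0,0,0,-1],[0.001,0,0.24,0,0,0,-1],[0.001,0,0.24,0,0,0,-1],[0.001,0,0.24,0,0,0,-1]]' 30
```

```text
time: 9.9
eef_pos: [0.5781, -0.2901, 0.0259]
tcp_rot: [1.0, -0.0, 0.001, 0.001]
contact_force: [-0.6, 1.4, 5.9]
opening: 0.438
finger_force: 30.0
```

```bash
python3 -m handwheel '[[0,0,-0.1,0,0,0,-1],[0,0,-0.26,0,0,0,-1],[-0.16,-0.886,-0.26,0,0,0,-1],[-0.16,-0.886,-0.26,0,0,0,-1],[-0.16,-0.886,-0.26,0,0,0,-1],[-0.16,-0.886,-0.26,0,0,0,-1],[-0.16,-0.886,-0.26,0,0,0,-1],[-0.16,-0.886,-0.26,0,0,0,-1],[-0.16,-0.886,-0.26,0,0,0,-1],[-0.16,-0.886,-0.26,0,0,0,-1],[-0.16,-0.886,-0.26,0,0,0,-1]]'
python3 - <<'E'
from m import *
S=snap('side','s4');print(go(.5135,.0642,.085,-np.pi/2))
cv2.imwrite('pics/c4.png',cv2.resize(S[140:260,220:360],None,fx=3,fy=3)[:,:,::-1])
E
```

```text
time: 11.28
eef_pos: [0.5134, 0.0637, 0.128]
tcp_rot: [1.0, -0.001, 0.0, 0.0]
contact_force: [-0.1, 0.2, -0.2]
opening: 0.432
finger_force: 30.4
[np.float64(0.0002), np.float64(-0.0015), np.float64(0.1074), ('turnz', np.float64(-0.0006))]
```

View pics/c4.png

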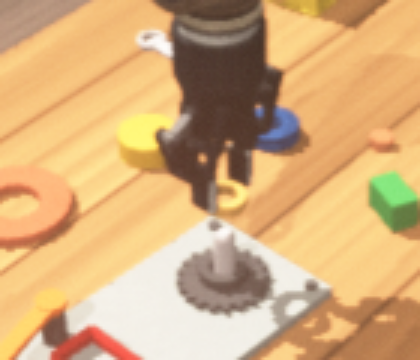

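The spacer is held between the fingers at side-crop (228,193), above the post at (225,240).

```bash
python3 -m handwheel '[[0,-0.0005,0.04,0,0,0,-1],[0,-0.0005,0.06,0,0,0,-1],[0,-0.0005,0.075,0,0,0,-1],[0,-0.0005,0.085,0,0,0,-1],[0,-0.0005,0.095,0,0,0,-1],[0,-0.0005,0.105,0,0,0,-1],[0,-0.0005,0.115,0,0,0,-1],[0,-0.0005,0.115,0,0,0,-1]]'
python3 -m handwheel '[[0,0,0.01,0,0,0,-1],[0,0,0.02,0,0,0,-1],[0,0,0.03,0,0,0,-1],[0,0,0.04,0,0,0,-1],[0,0,0.05,0,0,0,-1],[0,0,0.053,0,0,0,-1],[0,0,0.053,0,0,0,-1]]'
```

```text
time: 12.32
eef_pos: [0.5139, 0.0648, 0.0821]
tcp_rot: [1.0, 0.0, 0.001, 0.0]
contact_force: [3.8, -2.7, -1.8]
opening: 0.437
finger_force: 30.3
time: 13.2
eef_pos: [0.5138, 0.0647, 0.0608]
tcp_rot: [1.0, 0.0, 0.001, 0.0]
contact_force: [3.5, -4.4, 0.3]
opening: 0.435
finger_force: 30.5
```

```bash
python3 -m handwheel '[[0.0015,0.0015,0.004,0,0,0,-1],[0.0015,0.0015,0.007,0,0,0,-1],[0.0015,0.0015,0.007,0,0,0,-1]]'; python3 -m handwheel '[[0,0,0.0025,0,0,0,-1],[0,0,0.0025,0,0,0,-1]]'
```

```text
time: 13.58
eef_pos: [0.5138, 0.0644, 0.0579]
tcp_rot: [1.0, -0.0, 0.0, 0.0]
contact_force: [2.7, -2.9, 1.2]
opening: 0.44
finger_force: 30.6
time: 13.82
eef_pos: [0.5138, 0.0644, 0.0578]
tcp_rot: [1.0, 0.0, -0.0, 0.0]
contact_force: [0.4, -3.4, 7.9]
opening: 0.436
finger_force: 31.2
```

```bash
python3 -m handwheel '[[0,0,-0.004,0,0,0,0.3],[0,0,-0.004,0,0,0,0.3],[0,0,-0.004,0,0,0,0.3],[0,0,-0.1,0,0,0,0.9],[0,0,-0.18,0,0,0,0.9],[0.283,0.517,-0.18,0,0,0,0.9],[0.283,0.517,-0.18,0,0,0,0.9],[0.283,0.517,-0.18,0,0,0,0.9],[0.283,0.517,-0.18,0,0,0,0.9],[0.283,0.517,-0.18,0,0,0,0.9]]'
python3 - <<'E'
from m import *
S=snap('side','s5');print(go(.627,-.1423,.03,-np.pi/2))
cv2.imwrite('pics/c5.png',cv2.resize(S[120:260,220:360],None,fx=3,fy=3)[:,:,::-1])
E
```

```text
time: 15.08
eef_pos: [0.6276, -0.1453, 0.1284]
tcp_rot: [1.0, -0.002, 0.0, -0.0]
contact_force: [-0.5, 1.0, -0.3]
opening: 0.949
finger_force: 0.0
[np.float64(0.0013), np.float64(-0.0022), np.float64(0.2451), ('turnz', np.float64(-0.0008))]
```

View pics/c5.png

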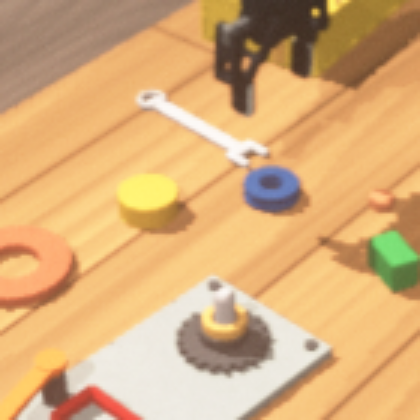

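The spacer sits home on the hub (side crop (224,322)). The pulley at (271,188) is next, and the wrench jaw at (250,155) stays clear of the fingers.

```bash
python3 -m handwheel '[[0,-0.001,0.12,0,0,0,0.8],[0,-0.001,0.2,0,0,0,0.8],[0,-0.001,0.23,0,0,0,0.8],[0,-0.001,0.25,0,0,0,0.8],[0,-0.001,0.25,0,0,0,0.8],[0,-0.001,0.25,0,0,0,-1],[0,-0.001,0.25,0,0,0,-1],[0,-0.001,0.25,0,0,0,-1],[0,-0.001,0.25,0,0,0,-1]]' 30
```

```text
time: 16.25
eef_pos: [0.628, -0.1423, 0.0309]
tcp_rot: [1.0, -0.0, 0.001, 0.0]
contact_force: [-1.0, 0.4, 5.0]
opening: 0.642
finger_force: 31.6
```

```bash
python3 -m handwheel '[[0,0,-0.1,0,0,0,-1],[0,0,-0.28,0,0,0,-1],[-0.284,-0.517,-0.28,0,0,0,-1],[-0.284,-0.517,-0.28,0,0,0,-1],[-0.284,-0.517,-0.28,0,0,0,-1],[-0.284,-0.517,-0.28,0,0,0,-1],[-0.284,-0.517,-0.28,0,0,0,-1],[-0.284,-0.517,-0.28,0,0,0,-1]]'; python3 -m handwheel '[[0,0,0.04,0,0,0,-1],[0,0,0.06,0,0,0,-1],[0,0,0.075,0,0,0,-1],[0,0,0.085,0,0,0,-1],[0,0,0.095,0,0,0,-1],[0,0,0.105,0,0,0,-1],[0,0,0.115,0,0,0,-1],[0,0,0.125,0,0,0,-1],[0,0,0.125,0,0,0,-1]]'
```

```text
time: 17.25
eef_pos: [0.5135, 0.0646, 0.141]
tcp_rot: [1.0, 0.0, 0.0, 0.0]
contact_force: [-0.7, 0.5, -1.1]
opening: 0.641
finger_force: 32.3
time: 18.38
eef_pos: [0.5133, 0.0647, 0.0907]
tcp_rot: [1.0, 0.0, 0.0, 0.0]
contact_force: [0.4, -1.0, -1.8]
opening: 0.641
finger_force: 32.2
```

```bash
python3 -m handwheel '[[0,0,0.01,0,0,0,-1],[0,0,0.02,0,0,0,-1],[0,0,0.03,0,0,0,-1],[0,0,0.035,0,0,0,-1],[0,0,0.039,0,0,0,-1],[0,0,0.039,0,0,0,-1],[0,0,0.039,0,0,0,-1]]'; python3 -m handwheel '[[0,0,0.0025,0,0,0,-1],[0,0,0.0025,0,0,0,-1]]'
```

```text
time: 19.25
eef_pos: [0.5133, 0.0648, 0.0753]
tcp_rot: [1.0, 0.0, 0.0, 0.0]
contact_force: [2.1, -1.8, -2.4]
opening: 0.643
finger_force: 32.2
time: 19.5
eef_pos: [0.5134, 0.0648, 0.0749]
tcp_rot: [1.0, 0.0, 0.0, 0.0]
contact_force: [-1.4, -0.7, 2.0]
opening: 0.64
finger_force: 32.9
```

```bash
python3 -m handwheel '[[0,0,0.002,0,0,0,-1],[0,0,0,0,0,0,0.7],[0,0,-0.002,0,0,0,0.7],[0,0,-0.002,0,0,0,0.8],[0,0,-0.1,0,0,0,0.8],[0,0,-0.14,0,0,0,0.5],[-0.136,0.456,-0.14,0,0,0.139,0.5],[-0.136,0.456,-0.14,0,0,0.139,0.5],[-0.136,0.456,-0.14,0,0,0.139,0.5],[-0.136,0.456,-0.14,0,0,0.139,0.5],[-0.136,0.456,-0.14,0,0,0.139,0.5]]'
python3 - <<'E'
from m import *
S=snap('side','s6');print(go(.459,-.1175,.045,np.radians(-115)))
cv2.imwrite('pics/c6.png',cv2.resize(S[130:270,220:400],None,fx=3,fy=3)[:,:,::-1])
E
```

```text
time: 20.88
eef_pos: [0.4587, -0.1175, 0.1301]
tcp_rot: [0.976, -0.217, -0.0, -0.0]
contact_force: [0.3, 0.4, 0.0]
opening: 0.754
finger_force: 0.0
[np.float64(0.0012), np.float64(0.0015), np.float64(0.2126), ('turnz', np.float64(0.0001))]
```

View pics/c6.png

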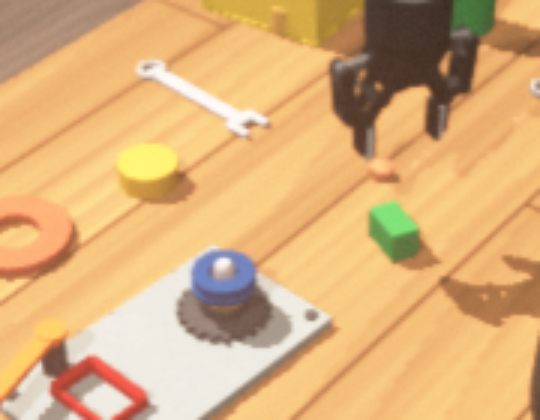

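The pulley sits on the stack (side crop (223,277)) and the gripper is aligned above the shoe at (394,230). I grip the shoe high so the fingers clear the pocket walls.

```bash
python3 -m handwheel '[[0.001,0.001,0.12,0,0,0,0.3],[0.001,0.001,0.19,0,0,0,0.3],[0.001,0.001,0.213,0,0,0,0.3],[0.001,0.001,0.213,0,0,0,0.3],[0.001,0.001,0.213,0,0,0,-1],[0.001,0.001,0.213,0,0,0,-1],[0.001,0.001,0.213,0,0,0,-1],[0.001,0.001,0.213,0,0,0,-1],[0.001,0.001,0.213,0,0,0,-1]]' 40; python3 -c "
from h import *
print(go(.5232,.2133,.12,np.radians(-94)))"
```

```text
time: 22.05
eef_pos: [0.4604, -0.1185, 0.0467]
tcp_rot: [0.976, -0.217, 0.002, 0.0]
contact_force: [-0.8, 2.0, 5.6]
opening: 0.332
finger_force: 40.1
[np.float64(-0.2083), np.float64(-0.8182), np.float64(-0.1834), ('turnz', np.float64(-0.1169))]
```

```bash
python3 -m handwheel '[[0,0,-0.12,0,0,0,-1],[0,0,-0.28,0,0,0,-1],[-0.208,-0.818,-0.28,0,0,-0.117,-1],[-0.208,-0.818,-0.28,0,0,-0.117,-1],[-0.208,-0.818,-0.28,0,0,-0.117,-1],[-0.208,-0.818,-0.28,0,0,-0.117,-1],[-0.208,-0.818,-0.28,0,0,-0.117,-1],[-0.208,-0.818,-0.28,0,0,-0.117,-1],[-0.208,-0.818,-0.28,0,0,-0.117,-1],[-0.208,-0.818,-0.28,0,0,-0.117,-1]]'
python3 - <<'E'
from m import *
S=snap('side','s7');print(go(.5232,.2133,.09,np.radians(-94)))
s=monitor.get_state();e=s['eef_pos'];print(e, 'shoe pred ctr side',proj('side',e-[0,0,.0467-.017]))
cb,B,k=blob(S,'shoe',proj('side',e-[0,0,.03])[0],25);print(cb,B,cv2.boundingRect(k),plane('side',cb,e[2]-.0467+.017))
cv2.imwrite('pics/c7.png',cv2.resize(S[170:310,180:340],None,fx=3.5,fy=3.5)[:,:,::-1])
E
```

```text
time: 23.3
eef_pos: [0.5216, 0.2128, 0.1566]
tcp_rot: [0.999, -0.035, -0.001, 0.0]
contact_force: [-0.2, -0.2, -0.4]
opening: 0.331
finger_force: 39.9
[np.float64(0.0038), np.float64(-0.0024), np.float64(0.1669), ('turnz', np.float64(-0.0001))]
[0.5217 0.2125 0.1567] shoe pred ctr side [[250.3417 229.1494]]
[252.3937 225.8976] 127.0 (247, 219, 14, 15) [[0.5259 0.2012 0.127 ]]
```

View pics/c7.png

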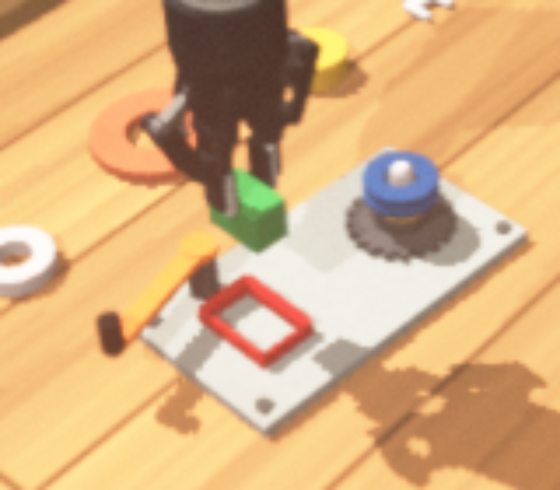

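The shoe is held level above the pocket, with its lower corners at about crop (213,225), (262,250) and (287,234). I check its offset in the hand and then lower.

Run:
```python
from m import *
S=cv2.imread('pics/s7.png')[:,:,::-1].copy()
P=plane('side',[(180+213/3.5,170+225/3.5),(180+262/3.5,170+250/3.5),(180+287/3.5,170+234/3.5)],.110)
print(P)
e=np.array([.5217,.2125]);c,s=np.cos(np.radians(-4)),np.sin(np.radians(-4));R=np.array([[c,-s],[s,c]])
for q in [(-.025,.015),(-.025,-.015),(.025,-.015)]: print(e+R@q)
# pocket outer top rim corners
Q=plane('side',[(180+200/3.5,170+315/3.5),(180+246/3.5,170+278/3.5),(180+312/3.5,170+323/3.5),(180+265/3.5,170+364/3.5)],.027)
print(Q,Q.mean(0))
print(go(.5232,.2133,.09,np.radians(-94)))
```

```text
[[0.5408 0.2269 0.11  ]
 [0.4979 0.2238 0.11  ]
 [0.4956 0.2019 0.11  ]]
[0.4978 0.2292]
[0.4957 0.1993]
[0.5456 0.1958]
[[0.5515 0.2398 0.027 ]
 [0.5523 0.1925 0.027 ]
 [0.4846 0.1959 0.027 ]
 [0.4833 0.245  0.027 ]] [0.5179 0.2183 0.027 ]
[np.float64(0.0038), np.float64(-0.0024), np.float64(0.1669), ('turnz', np.float64(-0.0001))]
```

```bash
python3 -m handwheel '[[0.003,-0.004,0.1,0,0,0,-1],[0.003,-0.004,0.17,0,0,0,-1],[0.003,-0.004,0.19,0,0,0,-1],[0.003,-0.004,0.2,0,0,0,-1],[0.003,-0.004,0.21,0,0,0,-1],[0.003,-0.004,0.217,0,0,0,-1],[0.003,-0.004,0.224,0,0,0,-1],[0.003,-0.004,0.224,0,0,0,-1]]'
```

```text
time: 24.35
eef_pos: [0.5232, 0.2152, 0.0675]
tcp_rot: [0.999, -0.034, -0.0, 0.0]
contact_force: [0.1, 1.1, -0.1]
opening: 0.336
finger_force: 39.9
```

```bash
python3 -m handwheel '[[0,0,0.005,0,0,0,-1],[0,0,0.01,0,0,0,-1],[0,0,0.014,0,0,0,-1],[0,0,0.018,0,0,0,-1],[0,0,0.021,0,0,0,-1],[0,0,0.021,0,0,0,-1]]';  python3 -m handwheel '[[0,0,0.0025,0,0,0,-1],[0,0,0.0025,0,0,0,-1]]'
```

```text
time: 25.1
eef_pos: [0.5233, 0.2151, 0.059]
tcp_rot: [0.999, -0.035, -0.0, 0.0]
contact_force: [0.4, 0.0, -0.7]
opening: 0.337
finger_force: 39.9
time: 25.35
eef_pos: [0.5235, 0.2152, 0.0588]
tcp_rot: [0.999, -0.035, -0.0, 0.0]
contact_force: [-2.0, -1.3, 4.0]
opening: 0.334
finger_force: 40.4
```

```bash
python3 -m handwheel '[[0,0,0,0,0,0,0.1],[0,0,0,0,0,0,0.3],[0,0,0,0,0,0,0.3],[0,0,-0.1,0,0,0,0.3],[0,0,-0.24,0,0,0,0.3],[0,0,-0.24,0,0,0,0.3]]'
python3 - <<'E'
from m import *
S=snap('side','s8');T=cv2.imread('pics/t3.png')[:,:,::-1].copy()
print(monitor.get_state()['qpos'])
RNG['dark']=((0,0,0),(180,255,120))
for im,c,uv in((T,'top',(186,202)),(S,'side',(211,264))):
    m=mask(im,'dark');w=np.zeros_like(m);cv2.circle(w,uv,8,255,-1);ys,xs=np.where(m&w);print(c,xs.mean(),ys.mean(),len(xs),plane(c,(xs.mean(),ys.mean()),.067))
print(go(.5556,.3134,.15,np.radians(-167)))
cv2.imwrite('pics/c8.png',cv2.resize(S[170:310,180:340],None,fx=3.5,fy=3.5)[:,:,::-1])
E
```

```text
time: 26.1
eef_pos: [0.5269, 0.216, 0.1601]
tcp_rot: [0.999, -0.034, 0.006, -0.001]
contact_force: [-0.9, 0.6, -0.0]
opening: 0.648
finger_force: 0.0
[0.2108 0.1448 1.9237 0.     1.0671 1.8506]
top 186.15 201.55 20 [[0.5565 0.3129 0.067 ]]
side 211.4 265.2 50 [[0.555  0.3152 0.067 ]]
[np.float64(0.0593), np.float64(-0.2494), np.float64(0.0182), ('turnz', np.float64(0.4058))]
```

View pics/c8.png

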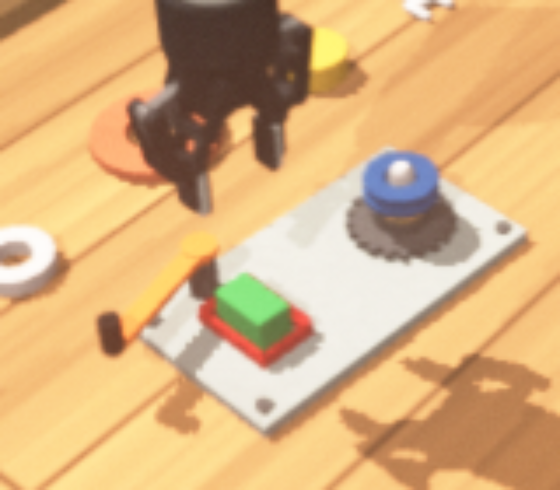

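The shoe sits flat in the pocket (side crop (253,312)) and the lever is still open with its knob at (110,333). I turn so the fingers close tangentially to the lever; joint 6's range forces the turn the other way round.

```bash
python3 -m handwheel '[[0.06,-0.249,0.04,0,0,-0.594,0.2],[0.06,-0.249,0.04,0,0,-0.594,0.2],[0.06,-0.249,0.04,0,0,-0.594,0.2],[0.06,-0.249,0.04,0,0,-0.594,0.2],[0.06,-0.249,0.04,0,0,-0.594,0.2],[0.06,-0.249,0.04,0,0,-0.594,0.2],[0.06,-0.249,0.04,0,0,-0.594,0.2],[0.06,-0.249,0.04,0,0,-0.594,0.2],[0.06,-0.249,0.04,0,0,-0.594,0.2],[0.06,-0.249,0.04,0,0,-0.594,0.2],[0.06,-0.249,0.04,0,0,-0.594,0.2],[0.06,-0.249,0.04,0,0,-0.594,0.2]]' 40
python3 - <<'E'
from m import *
print(monitor.get_state()['qpos'],go(.5558,.3134,.083,np.radians(13)))
E
```

```text
time: 27.65
eef_pos: [0.5536, 0.3126, 0.1369]
tcp_rot: [0.624, 0.782, -0.001, -0.001]
contact_force: [-0.9, -1.3, -0.2]
opening: 0.6
finger_force: 0.0
[0.3546 0.3138 1.761  0.     1.0688 0.1311] [np.float64(0.0008), np.float64(0.0062), np.float64(0.1346), ('turnz', np.float64(-0.0011))]
```

```bash
python3 -m handwheel '[[0.001,0.006,0.05,0,0,0,0.2],[0.001,0.006,0.1,0,0,0,0.2],[0.001,0.006,0.134,0,0,0,0.2],[0.001,0.006,0.134,0,0,0,0.2],[0.001,0.006,0.134,0,0,0,-1],[0.001,0.006,0.134,0,0,0,-1],[0.001,0.006,0.134,0,0,0,-1],[0.001,0.006,0.134,0,0,0,-1],[0.001,0.006,0.134,0,0,0,-1]]' 40
python3 - <<'E'
from m import *
s=monitor.get_state();e=s['eef_pos'];R=Ro.from_quat(s['tcp_rot']);Y=R.apply([0,1,0]);y0=np.degrees(np.arctan2(Y[1],Y[0]));print('yaw',y0)
p=np.array([.5794,.2101]);a0=np.arctan2(e[1]-p[1],e[0]-p[0]);r=np.hypot(*(e[:2]-p));print(np.degrees(a0),r)
for a in np.linspace(a0,np.radians(177),9)[1:]:
    q=np.r_[p+.106*np.array([np.cos(a),np.sin(a)]),e[2]]
    print(np.round(R.inv().apply(q-e)/.4,3),round(-(np.degrees(a-a0))/180,3))
E
```

```text
time: 28.78
eef_pos: [0.5571, 0.3141, 0.0857]
tcp_rot: [0.623, 0.782, 0.001, 0.001]
contact_force: [-0.3, 0.7, 5.0]
opening: 0.175
finger_force: 39.2
yaw 12.96055884224838
102.09864067900732 0.10632836643251567
[-0.004 -0.043 -0.   ] -0.052
[-0.014 -0.085 -0.   ] -0.104
[-0.03  -0.125 -0.   ] -0.156
[-0.053 -0.162 -0.   ] -0.208
[-0.082 -0.194 -0.   ] -0.26
[-0.115 -0.222 -0.   ] -0.312
[-0.152 -0.244 -0.001] -0.364
[-0.193 -0.259 -0.001] -0.416
```

```bash
python3 -m handwheel '[[-0.004,-0.043,0,0,0,-0.052,-1],[-0.014,-0.085,0,0,0,-0.104,-1],[-0.03,-0.125,0,0,0,-0.156,-1],[-0.053,-0.162,0,0,0,-0.208,-1],[-0.082,-0.194,0,0,0,-0.26,-1],[-0.115,-0.222,0,0,0,-0.312,-1],[-0.152,-0.244,0,0,0,-0.364,-1],[-0.18,-0.255,0,0,0,-0.4,-1],[-0.18,-0.255,0,0,0,-0.4,-1]]'
python3 - <<'E'
from m import *
s=monitor.get_state();e=s['eef_pos'];p=np.array([.5794,.2101]);d=e[:2]-p;print(np.degrees(np.arctan2(d[1],d[0])),np.hypot(*d),go(.4737,.2175,e[2]),go(.4737,.2135,e[2]))
E
```

```text
time: 29.9
eef_pos: [0.4732, 0.22, 0.0856]
tcp_rot: [0.044, 0.999, -0.0, -0.0]
contact_force: [-2.0, -0.6, 6.6]
opening: 0.174
finger_force: 40.2
174.67060039044276 0.1066893141264081 [np.float64(-0.0019), np.float64(-0.0061), np.float64(0.0)] [np.float64(-0.0027), np.float64(-0.0161), np.float64(0.0)]
```

Push gently against the stop.

```bash
python3 -m handwheel '[[0,-0.006,0,0,0,0,-1],[0,-0.01,0,0,0,0,-1],[0,-0.01,0,0,0,0,-1]]'; python3 -m handwheel '[[0,-0.004,0,0,0,0,-1],[0,-0.004,0,0,0,0,-1]]'
```

```text
time: 30.28
eef_pos: [0.4729, 0.2174, 0.0856]
tcp_rot: [0.044, 0.999, 0.001, 0.0]
contact_force: [-2.1, 2.1, 6.8]
opening: 0.172
finger_force: 40.1
time: 30.52
eef_pos: [0.4728, 0.2161, 0.0856]
tcp_rot: [0.044, 0.999, 0.001, 0.0]
contact_force: [-2.2, 2.9, 6.7]
opening: 0.172
finger_force: 40.1
```

```bash
python3 -m handwheel '[[0,-0.005,0,0,0,0,-1],[0,-0.005,0,0,0,0,-1]]'; python3 -m handwheel '[[0,-0.005,0,0,0,0,-1],[0,-0.005,0,0,0,0,-1]]'
```

```text
time: 30.78
eef_pos: [0.4728, 0.2158, 0.0856]
tcp_rot: [0.045, 0.999, 0.003, 0.001]
contact_force: [-1.9, 10.2, 3.0]
opening: 0.17
finger_force: 40.0
time: 31.02
eef_pos: [0.4727, 0.2156, 0.0857]
tcp_rot: [0.045, 0.999, 0.005, 0.001]
contact_force: [-0.9, 16.9, 2.7]
opening: 0.176
finger_force: 39.9
```

Stop reached. I release, rise clear and check.

```bash
python3 -m handwheel '[[0,0.007,0,0,0,0,-0.4],[0,0.009,0,0,0,0,-0.2],[0,0.009,0,0,0,0,-0.2],[0,0.009,-0.05,0,0,0,-0.2],[0,0.009,-0.15,0,0,0,-0.2],[-0.1,0.009,-0.4,0,0,0,-0.2],[-0.3,0.009,-0.4,0,0,0,-0.2],[-0.3,0.009,-0.4,0,0,0,-0.2],[-0.3,0.009,-0.4,0,0,0,-0.2]]'
python3 - <<'E'
from m import *
S=snap('side','s9');T=snap('top','t9')
a=cv2.resize(S[170:310,180:340],None,fx=2.8,fy=2.8);b=cv2.resize(T[120:260,180:320],None,fx=2.8,fy=2.8)
cv2.imwrite('pics/c9.png',np.hstack([a,b])[:,:790,::-1])
E
```

```text
time: 32.15
eef_pos: [0.595, 0.2032, 0.2462]
tcp_rot: [0.045, 0.999, 0.0, 0.002]
contact_force: [0.2, -0.3, -0.4]
opening: 0.399
finger_force: 0.0
```

View pics/c9.png

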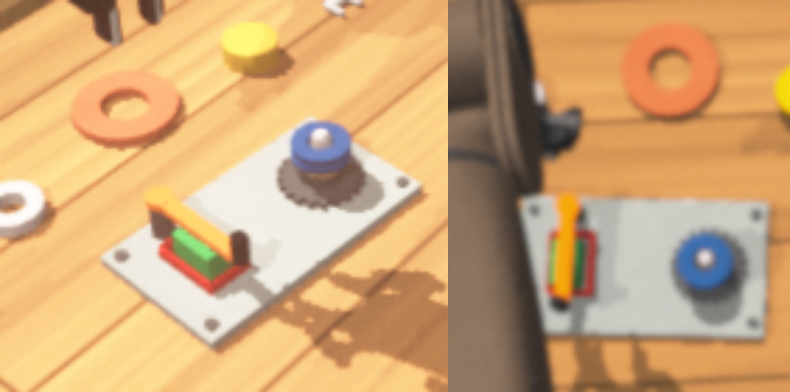

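The lever lies straight across the seated shoe (side crop (205,225)), the stack is intact at (320,150), and the arm is clear of everything. I hand in.

```bash
python3 -c "
from plant import ctrl
print(ctrl.sign_off())"
```

```text
the job is handed in; nothing more can be done
None
```

I handed the job in at about 32 s. The sprocket, spacer and pulley are home on the post, the shoe is seated in the pocket, and the lever is shut against its stop. I saw no bench item disturbed in the pictures, and the sign-off returned no verdict.

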